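Push the parts box home in the infeed lane

ROBOT

A 6-joint arm with a two-finger parallel gripper is mounted at the origin on the work surface. World frame = base frame: x ahead of the robot, y to its left, z up, the work surface at z = 0. Lengths are in m, angles in rad, forces in N, time in s.
With the tool pointing down it reaches from about 0.35 to 0.875 m from the base axis. Payload 4.2 kg.
Tool frame: the origin (TCP) lies at the very end of the fingers, on their centre line; the grasp point (between the pads) lies 19 mm behind it; z points along the fingers, y is the direction in which the jaws open and shut (so a half turn about z gives the same grasp; the last joint's range is limited). The gripper opens to 87 mm and grips with 3 to 60 N. Pads are 19 mm wide; open, the fingers measure 117 mm over their backs; the gripper's body (75 mm by 190 mm) begins 51 mm behind the grasp point.
Start: joints at [1.475, 0.385, 0.008, 0, -1.194, -0.259], TCP at [0.217, 0.586, 0.223] pointing down, gripper open.
Joint ranges: [-3.14, 3.14], [-1.21, 2.06], [-1.07, 1.41], [-3.16, 2.05], [-2.99, -0.16], [-3.1, 3.1]. Speed limits (rad/s): [2.79, 2.79, 3.14, 3.14, 3.14, 3.14].

INTERFACE

Orientations are given as a rotation vector (axis times angle).
In Python, from plant import r, vision, job gives the robot as it stands. The module is installed in compiled form; this text tells all that it offers.
- The arm moves only by the shell command python3 -m handwheel 'ROWS' [OPENING]. ROWS is JSON, a list of rows, each a list of 6 numbers: the shift along the tool's x, y, z in mm, then the turn, a rotation vector about the tool's x, y, z in units of 5 degrees (1.0 is 5 degrees). In form: [[dx, dy, dz, ax, ay, az], ...]. A call has exactly 5 rows; each row shifts and turns the commanded pose from where the row before left it, along the tool's axes as they then stand; what a row does not reach is not made up. A row lasts 1/10 s, in which the tool goes at most 50 mm and 8.59 degrees, less where a joint would pass 70% of its speed; a pose out of reach is approached as far as the arm can. A call is refused whole if a number of a shift passes 50 or a number of a turn 1, either way. A call with a gripper value outside its range is refused whole. OPENING is the gripper command: -1 is shut, 1 is fully open, values between are in proportion, set as the call begins (- or left out, the last holds). The fingers move at their own pace and stop on an object; the grip force is fixed at half the most. Time passes only in rows, so rows that do not move let the fingers close, or fill a call up. It gives the time, the measured TCP pose, the force and the opening at its end, in the units of the state.
- r.read_state(): the state, without advancing time (a new reading comes with each control period).
- vision.snapshot(name): name is "side" or "top"; returns a dict with "img" (420x560x3 uint8, blue, green, red), "fx", "fy", "cx", "cy" (pixels), "extrinsics" (4x4, takes a point from camera to world coordinates). Camera axes: x right, y down, z forward; pixel columns grow to the right and rows downward; lengths in m; the calibration is good to about 2 mm. A picture is of the moment at which its call begins. There is no depth.
- job.job_done(): hands the job in, once; it reports no verdict.
The state is a dict: "time_s": time; "joints": joint angles; "qd": joint speeds; "joint_torque": joint torques, N m; "eef_pos": TCP position; "tcp_rot": TCP orientation; "wrist_force": force on the tool from outside, world axes, zero at the start; "torque": the same for the moment, N m; "finger_gap": finger opening in m.
Only numpy, scipy, OpenCV 4.12 (cv2) and the standard library are available. Lean on these libraries where they do the work, as an engineer would, in place of code of your own. Each camera call takes 0.05 s, during which the arm holds its last target. There are 200 camera calls.

TASK

Push the blue parts box, with your fingers only, squarely down the lane between the two aluminium guide rails until it rests against the orange end stop; nothing may touch either rail, and do not ram the stop or lift or tip the box. Once it is home, press the green button right down and let it go to tell the cell that its parts have arrived. Leave the red button and everything else on the table alone.

Things in the scene. Friction and masses are not known exactly. Their poses are not given: they have to be found in the camera images.
- lane: White infeed plate fixed on the table, 410 x 180 x 8 mm (all sizes here in mm). x axis = direction of travel (black arrow), y to the left of travel, z up. Origin on the centre line at table height; plate from x = -225 to +185. Before the rails (x below -35) it is an open apron, where the box starts up to 15 degrees crooked and 20 off the centre line.
- rail_left: Left aluminium guide rail, fixed, 195 long, 20 wide, 25 high, square ended, its top 33 above the table. Origin: middle of its underside, 74 left of the lane's centre line. Runs from lane x = -35 to +160; inner face 64 from the centre line. Same axes as the lane.
- rail_right: Right aluminium guide rail, the mirror image of the left one. The gap between the rails is 128, the box is 100 wide.
- stop: Orange rigid end stop, fixed, 20 long, 110 wide, 25 high, top 33 above the table. Origin: middle of its underside; its near face is at lane x = +160.
- home (a point): Point on the plate's upper face (8 above the table), on the centre line: where the box's origin is when the box touches the stop (a green square is painted there). Same axes as the lane. Lane x = +115.
- entry (a point): Point on the plate's upper face, on the centre line, midway between the rail ends where the rails begin. Lane x = -35.
- box: Closed blue parts box, clear lid, red and orange rings inside; rigid, 90 long (x), 100 wide (y), 60 high, 0.3 to 0.56 kg, slides on the plate. On the plate its top is 68 above the table, 35 above the rail tops, so fingers can push it above the rails. Origin: centre of its underside; x axis within 15 degrees of the lane's x.
- go_top (a point): Centre of the top of the green round push button (32 across); pressed straight down, travel 6, about 5 N to the bottom, springs back. It stands on the table in a black housing; its place may be exchanged with the red one's.
- go (a joint): Travel of the green button in m: 0 released, 0.006 fully pressed.
- halt_top (a point): Centre of the top of the red push button of the same make: not to be pressed.
- halt (a joint): Travel of the red button in m: 0 released.
- ring_a: Loose red printed ring, 44 across, 36 high, standing on the table beside the lane. Origin: centre of its underside. Bystander.
- ring_b: Second loose red ring, as ring_a. Bystander.
- ring_c: Loose orange ring, the same size. Bystander.
- driver: Loose screwdriver lying on the table. Bystander.
- mug: White mug, 80 across, 95 high. Origin: centre of its underside. Bystander.
- glue: Small bottle, 40 across, 110 high. Origin: centre of its underside. Bystander.

How it is judged:
By the outcome, as a careful person would: the job done as asked, in the order asked, and still so for the second after the job is handed in, with the robot touching nothing.
It also fails if it takes over 61 s, if anything falls off the work surface, if the arm or the gripper's body presses on something with over 40 N, if the wrist force passes 120 N, or if a joint passes its speed limit or range.

## Working session

There is one attempt and no reset: what is moved stays moved. The work goes in short steps, Python scripts to look and compute and a shell command to move; the robot and the scene stay as the last step left them, time stands still between calls to the robot, and variables do not carry over. Pictures are saved under pics/ and viewed, about 8 in all and at most 12, crops included, and the job is handed in when it is done.

```bash
mkdir -p pics
cat > h.py <<'E'
import numpy as np, cv2
from plant import r, vision, job
def snap(n,f):
    s=vision.snapshot(n); cv2.imwrite('pics/'+f,s['img']); return s
def ray(s,uv,z):
    E=np.array(s['extrinsics']); d=E[:3,:3]@np.array([(uv[0]-s['cx'])/s['fx'],(uv[1]-s['cy'])/s['fy'],1]); o=E[:3,3]
    return o+d*(z-o[2])/d[2]
def proj(s,p):
    E=np.array(s['extrinsics']); c=E[:3,:3].T@(np.array(p)-E[:3,3]); return np.array([s['fx']*c[0]/c[2]+s['cx'],s['fy']*c[1]/c[2]+s['cy']])
E
python3 - <<'E'
from h import *
for n in('top','side'):
    s=snap(n,n+'0.png'); print(n,s['fx'],s['cx'],s['cy'],np.round(s['extrinsics'],3).tolist())
print(r.read_state())
a=cv2.imread('pics/top0.png')
E
```

```text
top 490.4860719489391 285.36903861295946 208.2616894827625 [[0.01, -0.993, 0.114, 0.396], [-1.0, -0.012, -0.01, 0.023], [0.011, -0.114, -0.993, 1.591], [0.0, 0.0, 0.0, 1.0]]
side 466.6950682676734 282.0210494991212 205.51178734189716 [[0.822, -0.398, 0.407, 0.042], [-0.569, -0.571, 0.592, -0.718], [-0.004, -0.718, -0.696, 0.93], [0.0, 0.0, 0.0, 1.0]]
{'time_s': 0.1, 'joints': array([ 1.47459386e+00,  3.85474647e-01,  6.77070839e-03, -4.08270544e-04,
       -1.19401328e+00, -2.58603387e-01]), 'qd': array([ 0.00109102, -0.00157204,  0.00497727,  0.00180559,  0.00072462,
        0.00052466]), 'joint_torque': array([-1.63767845e-04, -3.91692138e+01,  1.87934858e+01,  4.23189104e+00,
        1.34002647e-02, -7.88512602e-05]), 'eef_pos': array([0.21693339, 0.5855725 , 0.2215792 ]), 'tcp_rot': array([ 3.09032983e+00, -5.54298348e-01, -3.49177569e-04]), 'wrist_force': array([ 0.2872049 , -0.2351813 , -1.12352645]), 'torque': array([ 0.01957768, -0.00551083,  0.01608599]), 'finger_gap': 0.08701002080694765}
```

View pics/top0.png

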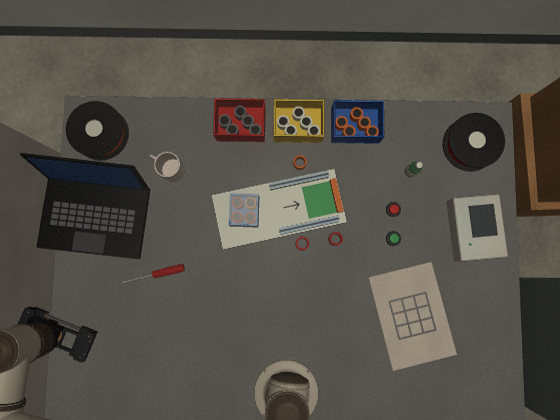

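View pics/side0.png

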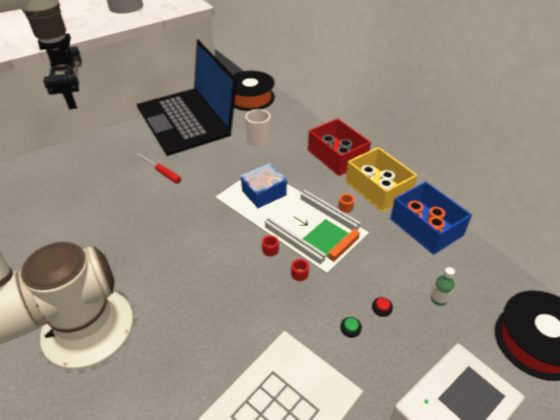

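The top view shows the lane running right and slightly up: box at about (244,210), stop at (337,195), green button at (394,238), red at (394,209). Next I'll measure these.

Run:
```python
from h import *
s=snap('top','t1.png'); im=s['img']; hsv=cv2.cvtColor(im,cv2.COLOR_BGR2HSV)
def comp(lo,hi,roi,z,name,big=True):
    m=cv2.inRange(hsv,lo,hi); k=np.zeros_like(m); x0,y0,x1,y1=roi; k[y0:y1,x0:x1]=m[y0:y1,x0:x1]
    cs,_=cv2.findContours(k,cv2.RETR_EXTERNAL,cv2.CHAIN_APPROX_NONE)
    c=max(cs,key=cv2.contourArea)
    w=np.array([ray(s,p[0],z)[:2] for p in c])
    R=cv2.minAreaRect((w*1000).astype(np.float32)); print(name,cv2.contourArea(c),np.round(R[0],1),np.round(R[1],1),round(R[2],1),'cent',np.round(w.mean(0)*1000,1))
    return np.round(cv2.boxPoints(R))
print(comp((45,120,60),(85,255,255),(290,170,350,225),.008,'greensq').tolist())
print(comp((5,130,120),(22,255,255),(320,170,350,220),.033,'stop').tolist())
print(comp((0,0,140),(180,60,255),(205,160,355,255),.008,'plate').tolist())
print(comp((100,60,40),(130,255,255),(220,185,270,235),.068,'box').tolist())
comp((45,100,50),(85,255,255),(380,225,410,250),.03,'green')
comp((0,120,80),(10,255,255),(380,198,410,222),.03,'red')
c=im[150:260,200:360]; cv2.imwrite('pics/t1c.png',cv2.resize(c,None,fx=5,fy=5,interpolation=cv2.INTER_CUBIC))
s=snap('side','s1.png'); hs=cv2.cvtColor(s['img'],cv2.COLOR_BGR2HSV)
m=cv2.inRange(hs,(45,100,50),(85,255,255)); k=np.zeros_like(m); k[310:340,335:370]=m[310:340,335:370]
ys,xs=np.nonzero(k); print('side green',xs.mean(),ys.mean(),ys.min(),ys.max())
for z in(0,.02,.03,.04,.05): print(z,ray(s,(xs.mean(),ys.mean()),z)[:2])
```

```text
greensq 0.5 [ 650.6 -135.7] [3.3 3.3] 0.0 cent [ 650.1 -135.1]
[[649.0, -134.0], [649.0, -137.0], [652.0, -137.0], [652.0, -134.0]]
stop 158.0 [ 619.8 -155.6] [107.9  18.8] 13.0 cent [ 619.4 -155.8]
[[565.0, -159.0], [569.0, -177.0], [674.0, -153.0], [670.0, -134.0]]
plate 5482.5 [576.9  29.2] [179.1 408.9] 13.0 cent [579.3  16.7]
[[444.0, 208.0], [536.0, -190.0], [710.0, -150.0], [618.0, 249.0]]
box 3.0 [520.2 177. ] [24.4  9.9] 51.0 cent [520.1 177.1]
[[509.0, 171.0], [516.0, 164.0], [532.0, 183.0], [524.0, 190.0]]
green 61.5 [ 483.5 -337.8] [25.5 29. ] 0.6 cent [ 483.2 -338.5]
red 61.0 [ 578.2 -340.8] [25.8 29.3] 89.2 cent [ 578.3 -340.7]
side green 351.03867403314916 324.54696132596683 318 332
0 [ 0.49372482 -0.33553974]
0.02 [ 0.48401894 -0.34377478]
0.03 [ 0.479166   -0.34789229]
0.04 [ 0.47431306 -0.35200981]
0.05 [ 0.46946012 -0.35612733]
```

View pics/t1c.png

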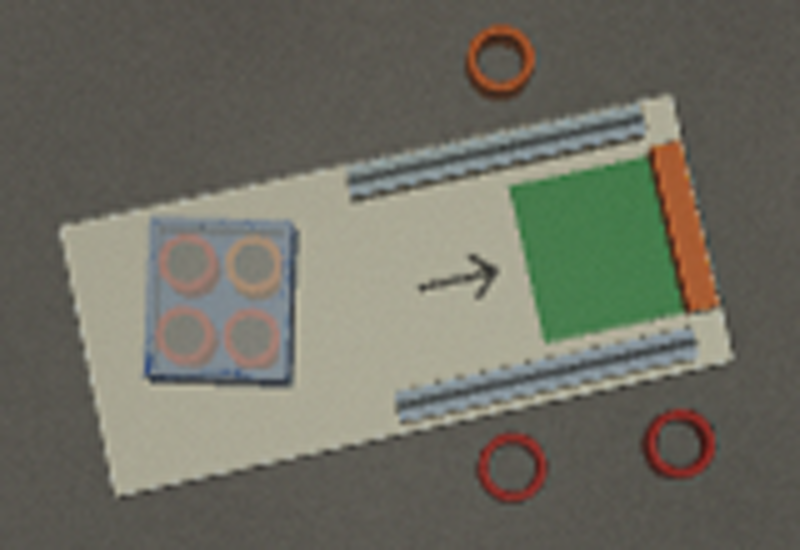

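Lane fit: direction (0.225, -0.974), origin (581.4, 9.7) mm. The stop position predicted from the plate agrees to under 1 mm. In the crop, the box's lid corners are at about (152,217), (297,222), (292,384) and (147,378).

```bash
cat >> h.py <<'E'
O=np.array([581.4,9.7]); D=np.array([.225,-.9744]); L=np.array([.9744,.225])
def tolane(p): p=np.array(p)[:2]*1000-O; return np.array([p@D,p@L])
def toworld(x,y): return (O+x*D+y*L)/1000
def boxpose(s,c):   # lid corners px: rear-left, front-left, front-right, rear-right
    w=np.array([tolane(ray(s,p,.068)) for p in c]); f=(w[1]+w[2]-w[0]-w[3]); l=(w[0]+w[1]-w[2]-w[3])
    print('box lane',np.round(w.mean(0),1),'size',np.round([np.hypot(*f)/2,np.hypot(*l)/2],1),'ang',np.round([np.degrees(np.arctan2(f[1],f[0])),np.degrees(np.arctan2(-l[0],l[1]))],1)); return w
def where():
    from scipy.spatial.transform import Rotation as T
    st=r.read_state(); R=T.from_rotvec(st['tcp_rot']).as_matrix(); X=R[:2,0]
    print('t',round(st['time_s'],2),'lane',np.round(tolane(st['eef_pos']),1),'z',round(st['eef_pos'][2]*1000,1),'toolx yaw rel lane',round(np.degrees(np.arctan2(X@L,X@D)),2),'tilt',np.round(R[2,:2],3),'F',np.round([st['wrist_force'][:2]@D,st['wrist_force'][:2]@L,st['wrist_force'][2]],1),'gap',round(st['finger_gap'],3),'q',np.round(st['joints'],2)); return st,R
def delta(x,y,z):
    st,R=where(); print('tool shift mm',np.round(R.T@(np.r_[toworld(x,y),z/1000]-st['eef_pos'])*1000,1))
E
python3 - <<'E'
from h import *
import numpy as np
s=vision.snapshot('top'); c=[(200+(x)/5-.4,150+y/5-.4) for x,y in[(152,217),(297,222),(292,384),(147,378)]]
print(np.round(boxpose(s,c),1).tolist())
for n,p in(('green',(.4835,-.338)),('red',(.578,-.341))): print(n,tolane(p))
where()
E
python3 -m handwheel '[[0,0,0,0,0,1],[0,0,0,0,0,1],[0,0,0,0,0,1],[0,0,0,0,0,1],[0,0,0,0,0,1]]' 0.3
python3 -m handwheel '[[0,0,0,0,0,1],[0,0,0,0,0,1],[0,0,0,0,0,1],[0,0,0,0,0,1],[0,0,0,0,0,1]]'
python3 -m handwheel '[[0,0,0,0,0,1],[0,0,0,0,0,0.34],[0,0,0,0,0,0],[0,0,0,0,0,0],[0,0,0,0,0,0]]'
python3 -c "
from h import *
delta(-215,0,140)"
```

```text
box lane [-128.2   12.6] size [ 90.5 101.4] ang [-14.5 -13.6]
[[-160.2, 73.1], [-72.2, 50.7], [-96.5, -48.2], [-183.7, -25.2]]
green [ 316.77138 -173.62626]
red [340.95708 -82.22046]
t 0.25 lane [-643.4 -225.5] z 222.0 toolx yaw rel lane 56.67 tilt [0.    0.001] F [ 0.3  0.5 -0. ] gap 0.087 q [ 1.47  0.39  0.01 -0.   -1.19 -0.26]
time_s: 0.75
eef_pos: [0.217, 0.5859, 0.2223]
tcp_rot: [2.896, -1.216, 0.0]
wrist_force: [-0.6, 0.6, 0.4]
finger_gap: 0.0591
time_s: 1.25
eef_pos: [0.217, 0.586, 0.2223]
tcp_rot: [2.565, -1.814, 0.0]
wrist_force: [0.2, 0.4, -0.3]
finger_gap: 0.0567
time_s: 1.75
eef_pos: [0.2171, 0.586, 0.2225]
tcp_rot: [2.459, -1.955, 0.0]
wrist_force: [-0.2, -0.5, -0.3]
finger_gap: 0.0567
t 1.75 lane [-643.6 -225.3] z 222.5 toolx yaw rel lane 0.01 tilt [0. 0.] F [ 0.4 -0.3 -0.3] gap 0.057 q [ 1.47  0.38  0.01 -0.   -1.19 -1.25]
tool shift mm [ 428.6 -225.2   82.5]
```

```bash
python3 -m handwheel '[[48,0,0,0,0,0],[48,0,0,0,0,0],[48,0,0,0,0,0],[48,0,0,0,0,0],[48,0,0,0,0,0]]' >/dev/null
python3 -m handwheel '[[40,-30,0,0,0,0],[40,-30,0,0,0,0],[40,-30,0,0,0,0],[40,-30,0,0,0,0],[37,-30,0,0,0,0]]'
python3 -m handwheel '[[0,-36,0,0,0,0.8],[0,-36,0,0,0,1],[0,-35,0,0,0,1],[0,0,0,0,0,0],[0,0,0,0,0,0]]'
python3 -c "
from h import *
delta(-206,32,45)"
```

```text
time_s: 2.75
eef_pos: [0.4627, 0.1922, 0.223]
tcp_rot: [-2.458, 1.955, -0.0]
wrist_force: [0.4, 1.4, -0.7]
finger_gap: 0.0563
time_s: 3.25
eef_pos: [0.5669, 0.2097, 0.2216]
tcp_rot: [2.2, -2.24, -0.001]
wrist_force: [0.4, 0.7, 0.2]
finger_gap: 0.0562
t 3.25 lane [-198.1   30.9] z 221.6 toolx yaw rel lane -14.03 tilt [0.001 0.002] F [-0.6  0.6  0.2] gap 0.056 q [ 0.62  0.35 -0.04 -0.   -1.18 -0.64]
tool shift mm [ -8.1   0.5 176.6]
```

```bash
python3 -m handwheel '[[-10,1,35,0,0,0],[0,0,35,0,0,0],[0,0,35,0,0,0],[0,0,35,0,0,0],[0,0,36,0,0,0]]' >/dev/null
python3 -m handwheel '[[0,0,0,0,0,0],[4,0,0,0,0,0],[4,0,0,0,0,0],[4,0,0,0,0,0],[0,0,0,0,0,0]]'
python3 - <<'E'
from h import *
where(); a=snap('top','t2.png')['img'][150:260,200:360]; b=snap('side','s2.png')['img'][140:280,200:380]
cv2.imwrite('pics/m2.png',np.vstack([cv2.resize(a,(480,330),interpolation=2),cv2.resize(b,(480,373),interpolation=2)])[:, :][:600+100])
m=np.hstack([cv2.resize(a,(400,275),interpolation=2),cv2.resize(b,(400,311),interpolation=2)[:275]]); cv2.imwrite('pics/m2.png',m)
E
```

```text
time_s: 4.25
eef_pos: [0.5665, 0.2078, 0.0483]
tcp_rot: [-2.199, 2.24, -0.001]
wrist_force: [-0.1, 0.3, 0.3]
finger_gap: 0.0568
t 4.25 lane [-196.4   30. ] z 48.3 toolx yaw rel lane -14.06 tilt [-0.002 -0.002] F [-0.3 -0.1  0.3] gap 0.057 q [ 0.62  0.52 -0.26  0.   -0.79 -0.64]
```

View pics/m2.png

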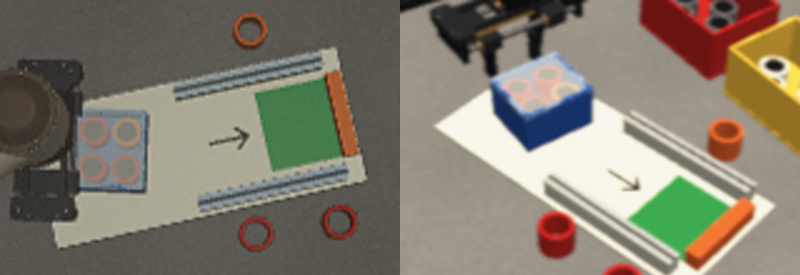

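The gripper sits behind the box, parallel to its rear face. I'll push gently along the box's own heading, which also carries it towards the centre line.

```bash
python3 -m handwheel '[[3,0,4,0,0,0],[3,0,0,0,0,0],[3,0,0,0,0,0],[3,0,0,0,0,0],[3,0,0,0,0,0]]'
python3 -m handwheel '[[5,0,0,0,0,0],[5,0,0,0,0,0],[5,0,0,0,0,0],[5,0,0,0,0,0],[5,0,0,0,0,0]]'
python3 - <<'E'
from h import *
where(); a=snap('top','t3.png')['img'][150:260,200:360]
cv2.imwrite('pics/m3.png',cv2.resize(a,None,fx=5,fy=5,interpolation=2))
E
```

```text
time_s: 4.85
eef_pos: [0.5659, 0.1934, 0.0425]
tcp_rot: [-2.2, 2.24, 0.0]
wrist_force: [0.5, 3.2, -1.0]
finger_gap: 0.0568
time_s: 5.35
eef_pos: [0.5651, 0.1676, 0.0425]
tcp_rot: [-2.201, 2.241, 0.0]
wrist_force: [1.3, 2.5, -1.2]
finger_gap: 0.0565
t 5.35 lane [-157.5   19.7] z 42.5 toolx yaw rel lane -14.04 tilt [-0.  0.] F [-2.2  1.8 -1.2] gap 0.056 q [ 0.56  0.51 -0.3  -0.   -0.76 -0.58]
```

View pics/m3.png

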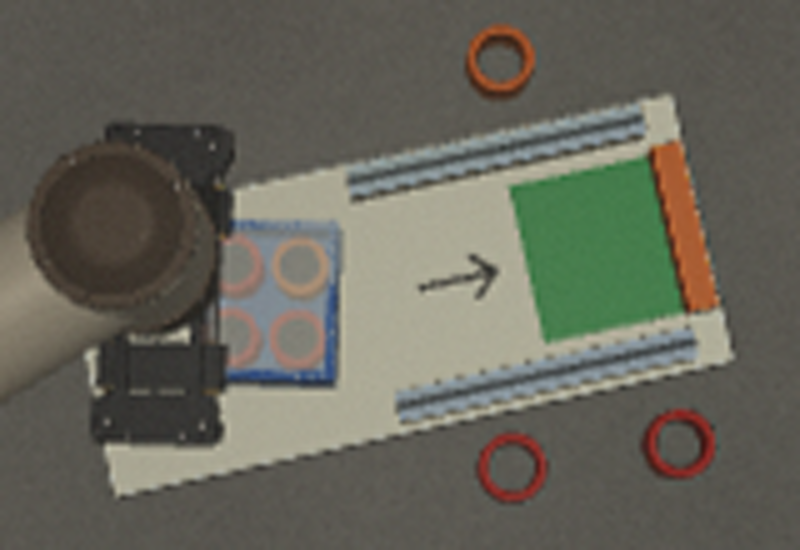

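The box followed: its front corners moved from about (297,222) and (292,384) to (342,223) and (336,385), so it is now near lane (-102, 6). I'll push 10 mm more, then steer it straight by turning about a point to its left.

```bash
python3 -m handwheel '[[3,0,0,0,0,0],[3,0,0,0,0,0],[2,0,0,0,0,0],[2,0,0,0,0,0],[1.5,1.4,0,0,0,-0.28]]' >/dev/null
python3 -m handwheel '[[1.5,1.4,0,0,0,-0.28],[1.5,1.4,0,0,0,-0.28],[1.5,1.4,0,0,0,-0.28],[1.5,1.4,0,0,0,-0.28],[1.5,1.4,0,0,0,-0.28]]' >/dev/null
python3 -m handwheel '[[1.5,1.4,0,0,0,-0.28],[1.5,1.4,0,0,0,-0.28],[1.5,1.4,0,0,0,-0.28],[1.5,1.4,0,0,0,-0.28],[0,0,0,0,0,0]]'
python3 - <<'E'
from h import *
where(); a=snap('top','t4.png')['img'][150:260,200:360]
cv2.imwrite('pics/m4.png',cv2.resize(a,None,fx=5,fy=5,interpolation=2))
E
```

```text
time_s: 6.9
eef_pos: [0.5523, 0.1415, 0.0426]
tcp_rot: [2.459, -1.955, 0.0]
wrist_force: [-1.6, 2.5, 0.5]
finger_gap: 0.0567
t 6.9 lane [-135.     1.3] z 42.6 toolx yaw rel lane 0.04 tilt [0. 0.] F [-2.8 -1.   0.5] gap 0.057 q [ 0.54  0.48 -0.35  0.   -0.74 -0.31]
```

View pics/m4.png

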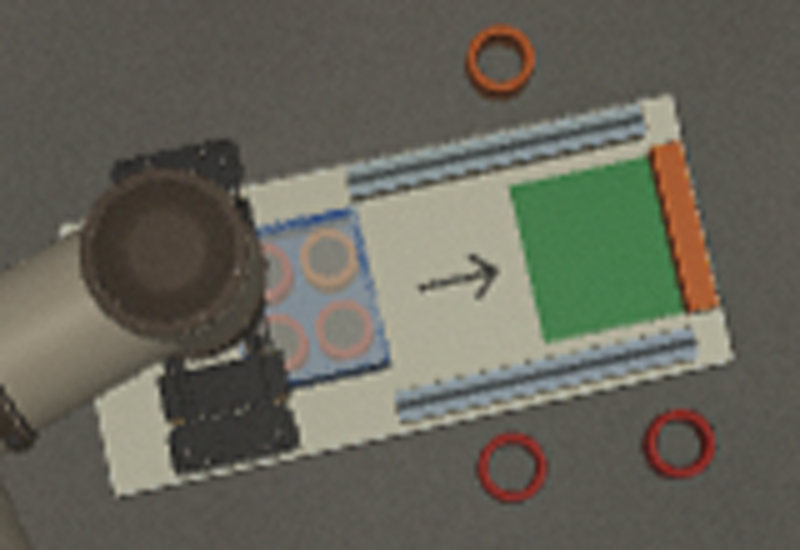

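The box is now nearly square to the lane, with front lid corners at about (356,209) and (391,366).

Run:
```python
from h import *
s=vision.snapshot('top')
w=[tolane(ray(s,(200+x/5-.4,150+y/5-.4),.068)) for x,y in[(356,209),(391,366)]]; print(w,np.mean(w,0)); d=w[0]-w[1]; print(np.degrees(np.arctan2(-d[0],d[1])),np.hypot(*d)); where()
```

```text
[array([-34.3524333 ,  50.81940901]), array([-33.96640278, -50.37995581])] [-34.15941804   0.2197266 ]
0.2185568277394705 101.20010108247813
t 7.0 lane [-135.1    1.3] z 42.6 toolx yaw rel lane -0.01 tilt [0. 0.] F [-3.3 -1.4  0.7] gap 0.056 q [ 0.54  0.48 -0.35  0.   -0.74 -0.31]
```

```bash
python3 -m handwheel '[[3,0,0,0,0,0],[6,0,0,0,0,0],[8,0,0,0,0,0],[8,0,0,0,0,0],[8,0,0,0,0,0]]'
python3 -m handwheel '[[8,0,0,0,0,0],[8,0,0,0,0,0],[8,0,0,0,0,0],[8,0,0,0,0,0],[8,0,0,0,0,0]]'
python3 -m handwheel '[[8,0,0,0,0,0],[8,0,0,0,0,0],[8,0,0,0,0,0],[5,0,0,0,0,0],[3,0,0,0,0,0]]'
python3 - <<'E'
from h import *
where(); a=snap('top','t5.png')['img'][150:260,200:360]
cv2.imwrite('pics/m5.png',cv2.resize(a,None,fx=5,fy=5,interpolation=2))
E
```

```text
time_s: 7.5
eef_pos: [0.5601, 0.109, 0.0426]
tcp_rot: [-2.458, 1.956, -0.0]
wrist_force: [-0.4, 3.7, 0.9]
finger_gap: 0.0564
time_s: 8.0
eef_pos: [0.569, 0.0701, 0.0426]
tcp_rot: [-2.458, 1.956, -0.0]
wrist_force: [-0.6, 4.8, 1.6]
finger_gap: 0.0565
time_s: 8.5
eef_pos: [0.5761, 0.039, 0.0426]
tcp_rot: [-2.458, 1.957, 0.0]
wrist_force: [-0.1, 4.8, 2.2]
finger_gap: 0.0564
t 8.5 lane [-29.8   1.4] z 42.6 toolx yaw rel lane -0.06 tilt [-0. -0.] F [-4.7  0.9  2.2] gap 0.056 q [ 0.35  0.49 -0.33 -0.   -0.75 -0.12]
```

View pics/m5.png

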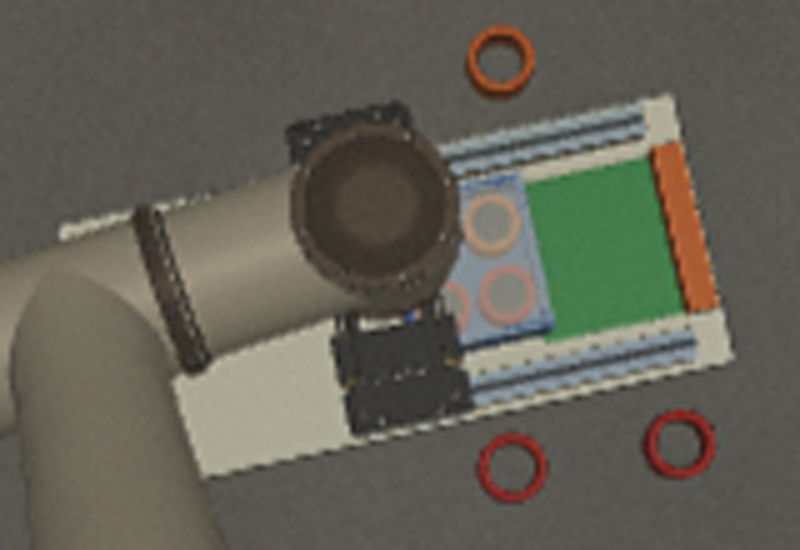

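Still centred: front corners at about (521,175) and (553,330), clear of both rails. Continuing, and slowing down before the stop.

```bash
python3 -m handwheel '[[4,0,0,0,0,0],[8,0,0,0,0,0],[8,0,0,0,0,0],[8,0,0,0,0,0],[8,0,0,0,0,0]]' >/dev/null
python3 -m handwheel '[[8,0,0,0,0,0],[8,0,0,0,0,0],[8,0,0,0,0,0],[6,0,0,0,0,0],[4,0,0,0,0,0]]'
python3 - <<'E'
from h import *
where(); s=snap('top','t6.png'); a=s['img'][150:260,200:360]
cv2.imwrite('pics/m6.png',cv2.resize(a,None,fx=5,fy=5,interpolation=2))
E
```

```text
time_s: 9.55
eef_pos: [0.5917, -0.0292, 0.0426]
tcp_rot: [2.458, -1.957, -0.0]
wrist_force: [-0.9, 5.4, 2.5]
finger_gap: 0.0569
t 9.55 lane [40.2  1.3] z 42.6 toolx yaw rel lane -0.05 tilt [-0.  0.] F [-5.5  0.3  2.5] gap 0.057 q [ 0.22  0.51 -0.29 -0.   -0.77  0.  ]
```

View pics/m6.png

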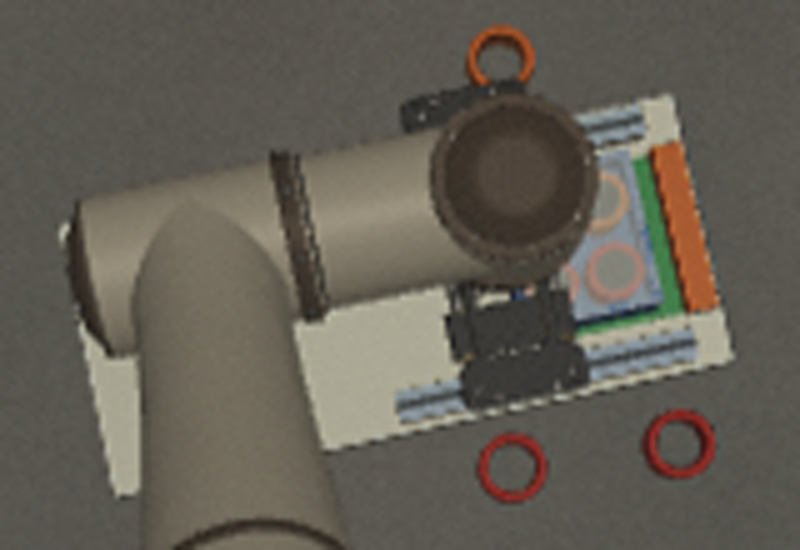

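The lid's front edge is at about (630,150)–(662,303) and the green strip ahead of it is still visible, so roughly 19 mm remain. I'll creep from here.

```bash
python3 -m handwheel '[[3,0,0,0,0,0],[3,0,0,0,0,0],[3,0,0,0,0,0],[2,0,0,0,0,0],[2,0,0,0,0,0]]' |grep force
python3 -m handwheel '[[1,0,0,0,0,0],[1,0,0,0,0,0],[1,0,0,0,0,0],[1,0,0,0,0,0],[0,0,0,0,0,0]]'|grep force
python3 -c "
from h import *
where()"
```

```text
wrist_force: [-0.5, 5.6, 3.2]
wrist_force: [-1.2, 5.0, 4.0]
t 10.6 lane [56.6  1.3] z 42.6 toolx yaw rel lane -0.02 tilt [-0.  0.] F [-5.1 -0.   4. ] gap 0.057 q [ 0.2   0.52 -0.28 -0.   -0.77  0.03]
```

```bash
for i in 1; do python3 -m handwheel '[[0.5,0,0,0,0,0],[0.5,0,0,0,0,0],[0.5,0,0,0,0,0],[0,0,0,0,0,0],[0,0,0,0,0,0]]'|grep force; done
python3 -m handwheel '[[0.5,0,0,0,0,0],[0.5,0,0,0,0,0],[0,0,0,0,0,0],[0,0,0,0,0,0],[0,0,0,0,0,0]]'|grep force
python3 -c "
from h import *
where()"
```

```text
wrist_force: [-1.5, 4.6, 3.8]
wrist_force: [-1.9, 7.6, 3.4]
t 11.6 lane [58.5  1.3] z 42.6 toolx yaw rel lane -0.02 tilt [-0.001  0.   ] F [-7.8 -0.2  3.4] gap 0.057 q [ 0.19  0.52 -0.28 -0.   -0.78  0.04]
```

```bash
python3 -m handwheel '[[0.3,0,0,0,0,0],[0.3,0,0,0,0,0],[0,0,0,0,0,0],[0,0,0,0,0,0],[0,0,0,0,0,0]]'|grep force
python3 -c "
from h import *
where()"
```

```text
wrist_force: [-2.5, 9.4, 4.9]
t 12.1 lane [58.6  1.2] z 42.6 toolx yaw rel lane -0.01 tilt [-0.001  0.   ] F [-9.8 -0.3  4.9] gap 0.057 q [ 0.19  0.52 -0.27 -0.   -0.78  0.04]
```

The force rises while the arm stalls, so the box is against the stop. One small seating nudge, then retreat and look.

```bash
python3 -m handwheel '[[0.4,0,0,0,0,0],[0.4,0,0,0,0,0],[0,0,0,0,0,0],[0,0,0,0,0,0],[0,0,0,0,0,0]]'|grep force
python3 -c "
from h import *
where()"
python3 -m handwheel '[[-2,0,0,0,0,0],[-8,0,0,0,0,0],[-10,0,0,0,0,0],[-10,0,0,0,0,0],[0,0,0,0,0,0]]' >/dev/null
python3 -m handwheel '[[0,0,-30,0,0,0],[0,0,-40,0,0,0],[-30,0,-40,0,0,0],[-40,0,0,0,0,0],[-40,0,0,0,0,0]]' -1
python3 - <<'E'
from h import *
where(); s=snap('top','t7.png'); a=s['img'][150:260,200:360]; b=snap('side','s7.png')['img'][170:280,240:400]
cv2.imwrite('pics/m7.png',np.hstack([cv2.resize(x,(400,275),interpolation=2) for x in(a,b)]))
cv2.imwrite('pics/m7.png',np.vstack([cv2.resize(a[0:80,80:160],(500,500),interpolation=2)])); cv2.imwrite('pics/m7.png',np.hstack([cv2.resize(a[0:80,80:160],(400,400),interpolation=2),cv2.resize(b[10:100,35:125],(400,400),interpolation=2)]))
E
```

```text
wrist_force: [-3.9, 11.3, 5.4]
t 12.6 lane [58.7  1.1] z 42.6 toolx yaw rel lane 0.02 tilt [-0.002  0.001] F [-11.9  -1.3   5.4] gap 0.057 q [ 0.19  0.52 -0.27 -0.   -0.78  0.04]
time_s: 13.6
eef_pos: [0.5654, 0.0884, 0.1544]
tcp_rot: [-2.454, 1.956, -0.003]
wrist_force: [0.0, 0.3, -1.0]
finger_gap: 0.0243
t 13.6 lane [-80.2   2.1] z 154.4 toolx yaw rel lane -0.12 tilt [-0.001 -0.004] F [-0.3  0.1 -1. ] gap 0.024 q [ 0.44  0.35 -0.22  0.   -0.99 -0.21]
```

View pics/m7.png

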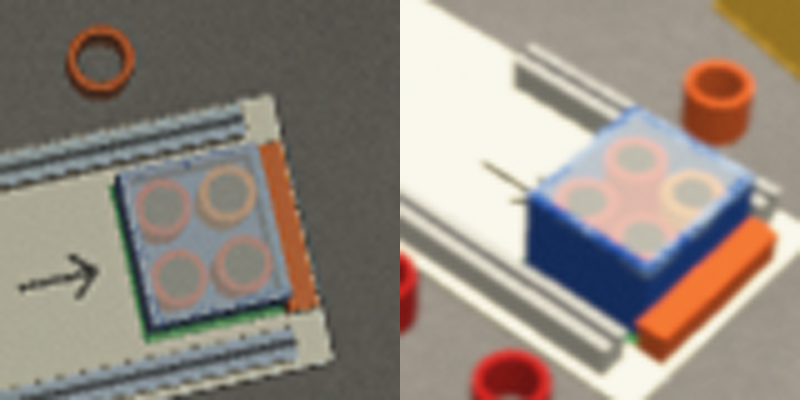

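The box sits squarely against the orange stop on the green square, with gaps to both rails, and the rings are undisturbed. Next I'll measure its pose and head for the button.

Run:
```python
from h import *
s=vision.snapshot('top')
boxpose(s,[(280+x/5-.4,150+y/5-.4) for x,y in[(118,176),(258,143),(292,300),(150,328)]])
for z in(.01,.02,.03):print(ray(s,(394,238.3),z))
t=tolane((.484,-.341)); print(t); delta(*t,150)
```

```text
box lane [114.2   0.6] size [90.8 99.8] ang [-0.  -0.9]
[ 0.48360296 -0.34397192  0.01      ]
[ 0.48305081 -0.34164753  0.02      ]
[ 0.48249866 -0.33932314  0.03      ]
[ 319.80708 -173.81406]
t 13.75 lane [-81.3   1.5] z 152.9 toolx yaw rel lane 0.17 tilt [-0. -0.] F [1.  0.4 0.7] gap 0.012 q [ 0.44  0.35 -0.23  0.   -0.99 -0.21]
tool shift mm [400.6 176.5   2.8]
```

```bash
python3 -m handwheel '[[40,10,0,0,0,0],[40,10,0,0,0,0],[40,18,0,0,0,0],[40,20,0,0,0,0],[40,20,0,0,0,0]]' >/dev/null
python3 -m handwheel '[[40,20,0,0,0,0],[40,20,0,0,0,0],[40,20,0,0,0,0],[40,20,0,0,0,0],[40,18,0,0,0,0]]' >/dev/null
python3 -m handwheel '[[0,0,20,0,0,0],[0,0,25,0,0,0],[0,0,25,0,0,0],[0,0,15,0,0,0],[0,0,0,0,0,0]]'
python3 - <<'E'
from h import *
delta(319.8,-173.8,60); s=snap('top','t8.png'); a=s['img'][180:260,350:450]; b=snap('side','s8.png')['img'][250:350,300:425]
cv2.imwrite('pics/m8.png',np.hstack([cv2.resize(x,(400,320),interpolation=2) for x in(a,b)]))
E
```

```text
time_s: 15.25
eef_pos: [0.4808, -0.342, 0.0647]
tcp_rot: [2.455, -1.957, -0.01]
wrist_force: [-0.8, 0.0, -0.2]
finger_gap: 0.0007
t 15.25 lane [ 320.1 -177.2] z 64.7 toolx yaw rel lane -0.14 tilt [-0.004  0.005] F [-0.2 -0.8 -0.2] gap 0.001 q [-0.34  0.48 -0.27 -0.   -0.82  0.57]
tool shift mm [-0.3 -3.4  4.7]
```

View pics/m8.png

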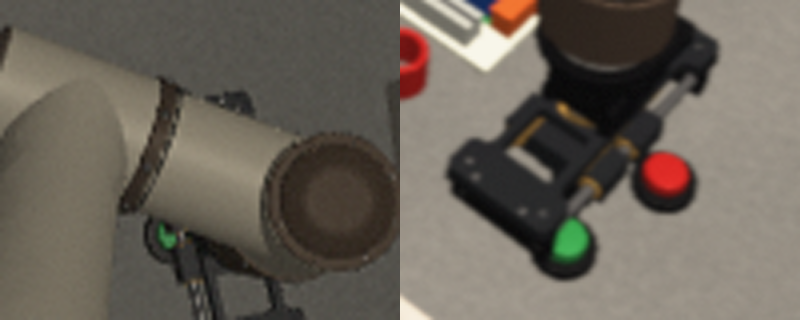

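Run:
```python
from h import *
s=vision.snapshot('side'); p=r.read_state()['eef_pos']; u=proj(s,p); print(u,(u-[300,250])*3.2+[400,0])
u=proj(s,p+[0,0,.07]); print('body',(u-[300,250])*3.2+[400,0])
u=proj(s,[.484,-.341,.03]); print('btn',(u-[300,250])*3.2+[400,0])
```

```text
[352.82799266 312.09399089] [569.0495765  198.70077084]
body [580.24333377 137.32358535]
btn [562.09961356 227.8123131 ]
```

The fingertips are over the green button. Descending slowly while watching the force.

```bash
python3 -m handwheel '[[0,-3,5,0,0,0],[0,0,5,0,0,0],[0,0,5,0,0,0],[0,0,5,0,0,0],[0,0,0,0,0,0]]' |egrep 'eef|force'
python3 -m handwheel '[[0,0,1.5,0,0,0],[0,0,1.5,0,0,0],[0,0,1.5,0,0,0],[0,0,1.5,0,0,0],[0,0,0,0,0,0]]' |egrep 'eef|force'
```

```text
eef_pos: [0.4856, -0.3409, 0.0466]
wrist_force: [-1.0, 0.2, -0.1]
eef_pos: [0.486, -0.3412, 0.0413]
wrist_force: [-0.6, 0.2, 0.1]
```

```bash
for i in 1; do python3 -m handwheel '[[0,-0,1.5,0,0,0],[0,0,1.5,0,0,0],[0,0,1.5,0,0,0],[0,0,1,0,0,0],[0,0,0,0,0,0]]' |egrep 'eef|force'; done
python3 -m handwheel '[[0,0,1,0,0,0],[0,0,1,0,0,0],[0,0,1,0,0,0],[0,0,0,0,0,0],[0,0,0,0,0,0]]' |egrep 'eef|force'
```

```text
eef_pos: [0.4861, -0.3412, 0.0358]
wrist_force: [0.4, -0.1, 0.5]
eef_pos: [0.4862, -0.3412, 0.033]
wrist_force: [0.4, -0.7, -0.5]
```

```bash
python3 -m handwheel '[[0,0,1,0,0,0],[0,0,1,0,0,0],[0,0,1,0,0,0],[0,0,0,0,0,0],[0,0,0,0,0,0]]' |egrep 'eef|force'
python3 -m handwheel '[[0,0,1,0,0,0],[0,0,1,0,0,0],[0,0,1,0,0,0],[0,0,0,0,0,0],[0,0,0,0,0,0]]' |egrep 'eef|force'
```

```text
eef_pos: [0.4862, -0.3413, 0.03]
wrist_force: [0.1, -0.8, -1.0]
eef_pos: [0.4862, -0.3412, 0.027]
wrist_force: [0.6, -0.7, 0.3]
```

```bash
python3 -m handwheel '[[0,0,1,0,0,0],[0,0,1,0,0,0],[0,0,0,0,0,0],[0,0,0,0,0,0],[0,0,0,0,0,0]]' |egrep 'eef|force'
python3 -m handwheel '[[0,0,1,0,0,0],[0,0,1,0,0,0],[0,0,0,0,0,0],[0,0,0,0,0,0],[0,0,0,0,0,0]]' |egrep 'eef|force'
python3 -m handwheel '[[0,0,1,0,0,0],[0,0,1,0,0,0],[0,0,0,0,0,0],[0,0,0,0,0,0],[0,0,0,0,0,0]]' |egrep 'eef|force'
```

```text
eef_pos: [0.4862, -0.3413, 0.0251]
wrist_force: [-0.2, -0.6, -0.5]
eef_pos: [0.4862, -0.3413, 0.0231]
wrist_force: [0.5, 0.4, -0.1]
eef_pos: [0.4864, -0.3413, 0.0212]
wrist_force: [0.4, -0.3, 2.0]
```

Contact at z of about 22 mm. Pressing further.

```bash
python3 -m handwheel '[[0,0,1,0,0,0],[0,0,1,0,0,0],[0,0,0,0,0,0],[0,0,0,0,0,0],[0,0,0,0,0,0]]' |egrep 'eef|force'
python3 -m handwheel '[[0,0,1,0,0,0],[0,0,1,0,0,0],[0,0,0,0,0,0],[0,0,0,0,0,0],[0,0,0,0,0,0]]' |egrep 'eef|force'
python3 -m handwheel '[[0,0,0.7,0,0,0],[0,0,0.7,0,0,0],[0,0,0,0,0,0],[0,0,0,0,0,0],[0,0,0,0,0,0]]' |egrep 'eef|force'
```

```text
eef_pos: [0.4863, -0.3413, 0.0192]
wrist_force: [-0.7, 0.4, 3.2]
eef_pos: [0.4864, -0.3413, 0.0172]
wrist_force: [-0.9, 0.2, 4.0]
eef_pos: [0.4864, -0.3413, 0.0164]
wrist_force: [-1.2, 1.4, 7.9]
```

```bash
python3 -m handwheel '[[0,0,0.7,0,0,0],[0,0,0.7,0,0,0],[0,0,0.6,0,0,0],[0,0,0,0,0,0],[0,0,0,0,0,0]]' |egrep 'eef|force'
python3 -m handwheel '[[0,0,-3,0,0,0],[0,0,-5,0,0,0],[0,0,-10,0,0,0],[0,0,-20,0,0,0],[0,0,-30,0,0,0]]' |egrep 'eef|force'
python3 -m handwheel '[[0,0,-30,0,0,0],[-30,30,-30,0,0,0],[-30,40,0,0,0,0],[-30,40,0,0,0,0],[0,0,0,0,0,0]]' |egrep 'eef|force'
python3 -m handwheel '[[-30,40,0,0,0,0],[-30,40,0,0,0,0],[0,0,0,0,0,0],[0,0,0,0,0,0],[0,0,0,0,0,0]]' |egrep 'time|eef|force'
python3 - <<'E'
from h import *
where(); a=snap('top','t9.png')['img'][150:260,290:420]; b=snap('side','s9.png')['img'][170:350,250:410]
cv2.imwrite('pics/m9.png',np.hstack([cv2.resize(a,(400,338),interpolation=2),cv2.resize(b,(300,338),interpolation=2)]))
E
```

```text
eef_pos: [0.4864, -0.3414, 0.0162]
wrist_force: [-3.0, 4.8, 18.6]
eef_pos: [0.4842, -0.3403, 0.08]
wrist_force: [0.1, -0.4, -0.2]
eef_pos: [0.3514, -0.2754, 0.1388]
wrist_force: [0.4, -1.0, 1.0]
time_s: 23.4
eef_pos: [0.27, -0.239, 0.141]
wrist_force: [1.3, 0.7, 0.1]
t 23.4 lane [ 172.3 -359.4] z 141.0 toolx yaw rel lane -0.02 tilt [ 0.001 -0.001] F [-0.4  1.4  0.1] gap 0.001 q [-0.27  0.01 -0.71  0.   -0.85  0.49]
```

View pics/m9.png

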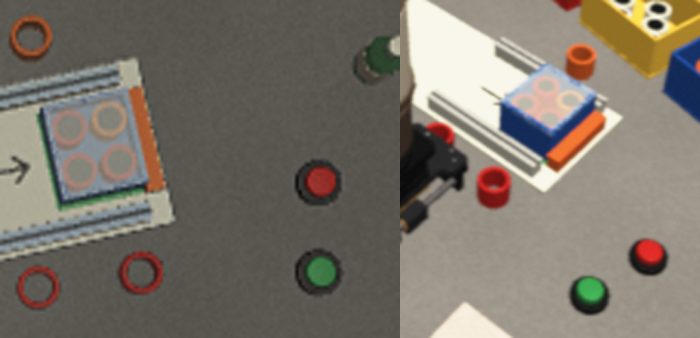

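The button bottomed out (18.6 N at z = 16.2 mm, about 6 mm of travel) and came back up. The box is still home, everything else is in place, and the arm is clear.

```bash
python3 -c "
from plant import job
print(job.job_done())"
```

```text
the job is handed in; nothing more can be done
None
```

The job is done and handed in: the box is home against the orange stop, and the green button was pressed right down and released afterwards. I pushed the box with the fingertips held about 10 mm above the rail tops and straightened it before the rails. The last stretch was at creep speed, with a contact force of about 12 N.

**Box:** after I backed off, the camera put it at lane (114.2, 0.6) mm, against a target of (115, 0). Its angle was between 0 and -0.9°, because the two edge measurements differed slightly by pixel noise.

**Rails:** the pictures show gaps to both rails and no contact.

**Button:** contact came at z of about 22 mm and it bottomed at 16.2 mm, roughly 6 mm of travel, at 18.6 N. The last picture shows it released. I judged this from force and pictures, as the state does not report the button's travel.

**Everything else:** the red button was not touched. It, the three rings and the glue bottle look undisturbed in the last pictures. I did not re-check the mug and screwdriver, though the path stayed clear of them. The last robot time I read was 23.4 s, with the arm touching nothing, and no check failed.

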